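# Fetch the wax tin from behind the spray cans

## Task

Move the three spray cans off the wooden stand and stand them in the grey tray, leaving the wax tin where it is; when all three are in the tray, fetch the wax tin and set it in the middle of the cork pad on the green mat. Only then put the cans back on the stand, each standing upright and centred on the disc of its own colour; never let a can or the tin tip over.

Things in the scene. Friction and masses are not known exactly. Their poses are not given: they have to be found in the camera images.
- can_red: red spray can with a red cap, loose, upright, about 200 g: straight body 46 mm across up to 100 mm, then a shoulder and a cap 36 mm across, 130 mm high in all. Origin: centre of its underside; z up its axis. At the start it stands on the red disc.
- can_blue: blue spray can with a blue cap, loose, upright, about 200 g: straight body 46 mm across up to 100 mm, then a shoulder and a cap 36 mm across, 130 mm high in all. Origin: centre of its underside; z up its axis. At the start it stands on the blue disc.
- can_yellow: yellow spray can with a yellow cap, loose, upright, about 200 g: straight body 46 mm across up to 100 mm, then a shoulder and a cap 36 mm across, 130 mm high in all. Origin: centre of its underside; z up its axis. At the start it stands on the yellow disc.
- wax_tin: low round wax tin with a brass-coloured lid and aluminium body, loose, about 120 g, 60 mm across and 32 mm high. Origin: centre of its underside. It starts on the wooden stand, hemmed in by the three cans, whose axes are about 64 mm from its own (one on each side, one on the robot's side). Two small bystanders (grey block, jar) under 45 mm high stand on the board's near corners.
- disc_red: red disc, fixed, 60 mm across and 3 mm thick, on the wooden stand (a board 12 mm thick): the home of the red can. Origin: centre of its underside, 12 mm above the table; its top is 3 mm above that. Which of the three places it has on the stand changes.
- disc_blue: blue disc, fixed, 60 mm across and 3 mm thick, on the wooden stand (a board 12 mm thick): the home of the blue can. Origin: centre of its underside, 12 mm above the table; its top is 3 mm above that. Which of the three places it has on the stand changes.
- disc_yellow: yellow disc, fixed, 60 mm across and 3 mm thick, on the wooden stand (a board 12 mm thick): the home of the yellow can. Origin: centre of its underside, 12 mm above the table; its top is 3 mm above that. Which of the three places it has on the stand changes.
- tray: grey shallow open tray, fixed to the table, outside 220 mm along its own x, 130 mm along its own y, 14 mm high, walls and floor 5 mm thick (inside 210 x 120 mm, floor 5 mm above its origin). Origin: centre of its underside, on the table. Room for the three cans in a row along its x, 65 mm apart.
- mat: green mat, fixed, 180 x 170 x 4 mm, with a round cork pad 84 mm across in its middle, whose top is 8 mm above the table. Origin: centre of the underside, below the pad's centre. A wooden-handled screwdriver lies on the mat along its far (+x) edge, 72 mm from the pad's centre.

How it is judged:
By the outcome, as a careful person would: the job done as asked, in the order asked, and still so for the second after the job is handed in, with the robot touching nothing.
It also fails if it takes over 144 s, if anything falls off the work surface, if the arm or the gripper's body presses on something with over 40 N, if the wrist force passes 120 N, or if a joint passes its speed limit or range.

## Robot

A 7-joint arm with a two-finger parallel gripper is mounted at the origin on the work surface. World frame = base frame: x ahead of the robot, y to its left, z up, the work surface at z = 0. Lengths are in mm, angles in degrees, forces in N, time in s.
With the tool pointing down it reaches from about 425 to 925 mm from the base axis. Payload 6.8 kg.
Tool frame: the origin (TCP) lies at the very end of the fingers, on their centre line; the grasp point (between the pads) lies 19 mm behind it; z points along the fingers, y is the line along which they close (so a half turn about z gives the same grasp; the last joint's range is limited). The gripper opens to 88 mm and grips with 3 to 60 N. Pads are 20 mm wide; open, the fingers measure 115 mm over their backs; the gripper's body (75 mm by 178 mm) begins 61 mm behind the grasp point.
Start: joints at [58.035, 27.33, 1.283, 89.118, -0.659, 63.558, -4.761], TCP at [293.492, -607.874, 185.364] pointing down, gripper open.
Joint ranges: [-169.35, 169.35], [-19.33, 120.38], [-80.79, 83.38], [13.8, 139.57], [-78.32, 258.32], [9.67, 109.79], [-169.56, 169.56]. Speed limits (degrees/s): [136.94, 136.94, 180, 180, 180, 180, 180].

## Interface

Orientations are given as [roll, pitch, yaw] about the fixed x, y, z axes, in that order (R = Rz(yaw) Ry(pitch) Rx(roll)).
In Python, from station import bot, optics, models gives the robot as it stands.
- The arm moves only by the tool jog_arm, never from a script. Its argument "deltas" is a list that holds one entry, the list of rows, each a list of 7 numbers: the shift along the tool's x, y, z in mm, then the turn, a rotation vector about the tool's x, y, z in rad, then the finger opening in mm, from 0 to 87.8. In form: [[[x, y, z, rx, ry, rz, claw], ...]]. A call has 1 to 20 rows; each row is the pose to reach, as a shift and turn from the pose commanded when the call began, along the tool's axes at that moment; what a row does not reach only later rows make up. A row lasts 1/12 s, in which the tool goes at most 41.7 mm and 7.16 degrees, less where a joint would pass 70% of its speed; a pose out of reach is approached as far as the arm can. A call with a gripper value outside its range is refused whole. The fingers move at their own pace and stop on an object; the grip force is fixed at half the most. Time passes only in rows, so rows that repeat a pose let the fingers close. It gives the time, the measured TCP pose, the force, the opening and the grip force at its end, in the units of the state.
- bot.read_state(): the state, without advancing time (a new reading comes with each control period).
- optics.grab_frame(name): name is "side" or "top"; returns the picture (384x512x3 uint8, red, green, blue); there is no depth.
- optics.calibration(name): a dict with "fx", "fy", "cx", "cy" (pixels), "k1" (the pictures are not rectified: a ray, as slopes to the right and down, at radius r is drawn at 1 + k1 r^2 times it, then the intrinsics apply), "position" and "rotation" of the camera in the world. Camera axes: x right, y up, looking along -z (the intrinsics and any distortion apply to the point x, -y, -z); pixel columns grow to the right and rows downward; lengths in mm; the calibration is good to about 2 mm. A picture is of the moment at which its call begins. calibration takes no time and is no camera call.
- bot.sign_off(): hands the job in; it is judged then, once.
Trained networks look in the newest picture that a camera, given by its name, has taken for a name from the list of things; names that differ only in an ending like _2 or _b are one class to them, and where a whole thing is asked for, a point or a joint stands for the part that bears it (a point fixed in the world has none). Each returns a list of dicts, best first, with "confidence" (0 to 1); they miss things now and then, are a little off and sometimes report something else, mostly with a low value. They report only what shows in the picture. A call takes as long as a camera call.
- models.silhouettes(camera, name): "pixels" (384x512 bool, what is visible of it).
- models.place_of(camera, name): "point" ([x, y, z] in mm, in world coordinates, good to about 4 mm: a listed point, or the origin of a listed thing).
The state is a dict: "clock": time; "qpos": joint angles; "dq": joint speeds; "tau": joint torques, N m; "tool_pos": TCP position; "eef_rot": TCP orientation; "ft_force": force on the tool from outside, world axes, zero at the start; "wrist_torque": the same for the moment, N m; "width": finger opening in mm; "grip_force": force on a finger pad.
Only numpy, scipy, OpenCV 4.12 (cv2) and the standard library are available. Lean on these libraries where they do the work, as an engineer would, in place of code of your own. Each camera call takes 0.05 s, during which the arm holds its last target. There are 200 camera calls.

## Working session

There is one attempt and no reset: what is moved stays moved. The work goes in short steps, Python scripts to look and compute and a tool call to move; the robot and the scene stay as the last step left them, time stands still between calls to the robot, and variables do not carry over. Pictures are saved under pics/ and viewed, at most 14 in all, crops included, and the job is handed in when it is done.

Besides the shell and the picture viewer there is one more tool, called after "Request:" in YAML: its name, and indented under it one key for each argument. jog_arm: Moves the arm, as the interface text tells. Its arguments: {"type":"object","properties":{"deltas":{"type":"array","items":{"type":"array","items":{"type":"array","items":{"type":"number"}}}}},"required":["deltas"]}

```bash
ls; mkdir -p pics; python3 - <<'E'
from station import bot, optics, models
import cv2
s=bot.read_state(); print(s)
for c in("side","top"):
    im=optics.grab_frame(c); cv2.imwrite(f"pics/{c}0.png",im[...,::-1])
    print(c,optics.calibration(c))
    for n in["can_red","can_blue","can_yellow","wax_tin","disc_red","disc_blue","disc_yellow","tray","mat"]:
        print(n,[( [round(float(v)) for v in d["point"]],round(d["confidence"],2)) for d in models.place_of(c,n)[:2]])
print(bot.read_state()["clock"])
E
```

```text
pics
{'clock': 0.0, 'qpos': array([58.03367942, 27.37373321,  1.28209059, 89.17609783, -0.65646473,
       63.55660546, -4.76119689]), 'dq': array([-0.00469353, -0.02962826, -0.20162667, -0.10749805, -0.06766529,
       -0.0091871 , -0.06232806]), 'tau': array([-1.99457253e-05, -5.82851887e+01,  1.53430067e+00, -2.72607028e+01,
       -5.45082917e-02,  1.71001512e-02,  1.50054334e-04]), 'tool_pos': array([ 293.16224534, -607.30349467,  184.42294678]), 'eef_rot': array([-1.79901458e+02,  1.03992408e-02,  2.57732017e+01]), 'ft_force': array([-0.25920592, -0.74785097, -1.14857924]), 'wrist_torque': array([-0.00922995, -0.01604882,  0.06231755]), 'grip_force': 0.0, 'width': 87.77661214454288}
side {'fx': 401.8076614689337, 'fy': 401.8076614689337, 'cx': 256.11879511245064, 'cy': 192.4068765236056, 'k1': -0.07870624971897287, 'position': array([ -5.22546755, 538.9063444 , 626.01552696]), 'rotation': array([  52.05849573,   -1.23285822, -137.37086161])}
can_red [([481, 254, 23], 0.66)]
can_blue [([454, 378, 12], 0.72)]
can_yellow [([405, 305, 17], 0.71), ([608, -4, -1], 0.66)]
wax_tin [([4
[... 192 characters left out ...]
], 0.72), ([458, 380, 15], 0.39)]
mat [([523, -298, -7], 0.86), ([455, 383, 15], 0.48)]
top {'fx': 474.9359278295663, 'fy': 474.9359278295663, 'cx': 255.96980242593955, 'cy': 184.9289638189378, 'k1': 0.014336398306966428, 'position': array([ 422.08814078,  -22.50676019, 1247.17574394]), 'rotation': array([  4.38727583,   0.88118938, -91.03921543])}
can_red [([484, 253, 14], 0.95), ([478, 257, 14], 0.55)]
can_blue [([461, 378, 11], 0.57)]
can_yellow [([412, 302, 17], 0.72)]
wax_tin [([475, 316, 15], 0.57)]
disc_red [([610, -4, 1], 0.72), ([479, 255, 14], 0.39)]
disc_blue [([463, 378, 11], 0.56)]
disc_yellow [([463, 382, 14], 0.15)]
tray [([610, -4, -2], 0.9)]
mat [([526, -298, -1], 0.65)]
1.0
```

View pics/top0.png

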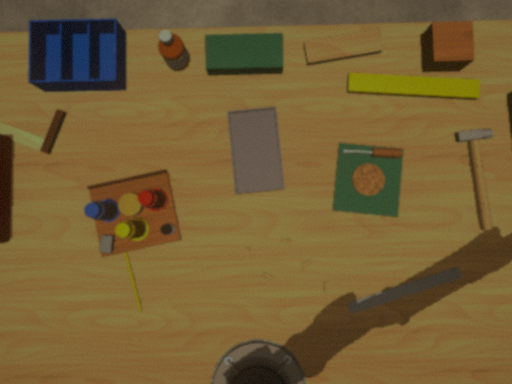

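View pics/side0.png

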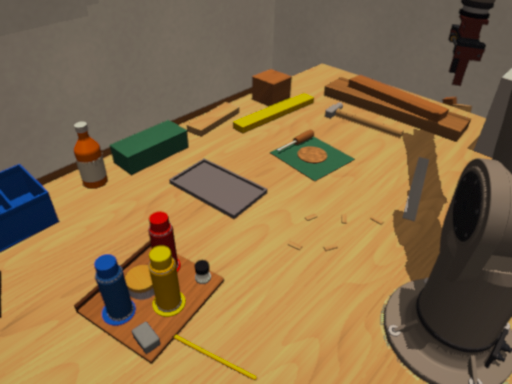

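The top view shows the tin at (131,204), the caps at blue (95,210), red (150,198) and yellow (124,229), the tray at (256,150) and the pad at (369,180). The side view agrees. Next I'll refine these by fitting silhouettes.

```bash
cat > h.py <<'E'
from station import bot, optics, models
import numpy as np, cv2
from scipy.optimize import minimize
from scipy.spatial.transform import Rotation as R
T=np.linspace(0,2*np.pi,40,endpoint=False)
def ring(r,z): return np.c_[r*np.cos(T),r*np.sin(T),0*T+z]
CAN=np.r_[ring(23,0),ring(23,100),ring(18,112),ring(18,130)]
TIN=np.r_[ring(30,0),ring(30,32)]
DISC=np.r_[ring(30,0),ring(30,3)]
def box(a,b,h): return np.array([[x*a/2,y*b/2,z] for x in(-1,1) for y in(-1,1) for z in(0,h)])
MODEL=dict(can=CAN,wax=TIN,disc=DISC,tray=box(220,130,14),mat=box(180,170,4))
def project(cam,P):
    c=optics.calibration(cam); Q=(P-c["position"])@R.from_euler("xyz",c["rotation"],degrees=True).as_matrix()
    s=np.c_[Q[:,0]/-Q[:,2],Q[:,1]/Q[:,2]]; s=s*(1+c["k1"]*(s**2).sum(1,keepdims=True))
    return s*[c["fx"],c["fy"]]+[c["cx"],c["cy"]]
def fit(cam,name,z,near=None,grab=True):
    """x, y, yaw (deg), IoU of the model at height z that best covers the silhouette."""
    if grab: optics.grab_frame(cam)
    ds=models.silhouettes(cam,name); M=MODEL[name.split("_")[0]]; turn=name in("tray","mat"); best=None
    for d in ds[:3]:
        m=d["pixels"].astype(np.uint8)
        if m.sum()<30: continue
        S=4; big=cv2.resize(m,None,fx=S,fy=S,interpolation=cv2.INTER_NEAREST)
        def cost(p):
            P=M@R.from_euler("z",p[2] if turn else 0,degrees=True).as_matrix().T+[p[0],p[1],z]
            h=cv2.convexHull(((project(cam,P)+.5)*S*16).astype(np.int32))
            k=cv2.fillConvexPoly(np.zeros_like(big),h,1,shift=4)
            return 1-(k&big).sum()/max((k|big).sum(),1)
        x0=np.array([near[0],near[1],0.])
        sx=np.array([x0,x0+[12,0,0],x0+[0,12,0],x0+[0,0,10]])
        r=minimize(cost,x0,method="Nelder-Mead",options=dict(initial_simplex=sx,xatol=.1,fatol=1e-4,maxiter=200))
        if best is None or r.fun<best[3]: best=[*r.x,r.fun]
    return None if best is None else [round(float(v),2) for v in best[:3]]+[round(float(1-best[3]),3)]
def both(name,z,near):
    for c in("top","side"): print(name,c,fit(c,name,z,near))
def st():
    s=bot.read_state(); print(round(s["clock"],2),s["tool_pos"].round(1),s["eef_rot"].round(2),s["ft_force"].round(1),round(s["width"],1),round(s["grip_force"],1))
E
python3 - <<'E'
from h import *
for n,z,p in[("can_red",15,(483,254)),("can_blue",15,(459,378)),("can_yellow",15,(409,304)),("wax_tin",12,(473,317)),("disc_red",12,(483,254)),("disc_blue",12,(459,378)),("disc_yellow",12,(409,304)),("tray",0,(610,-4)),("mat",0,(524,-298))]: both(n,z,p)
st()
E
```

```text
can_red top [484.22, 253.33, 4.57, 0.932]
can_red side [487.8, 251.39, -10.2, 0.627]
can_blue top [457.84, 378.59, 2.04, 0.939]
can_blue side [457.65, 378.79, 3.29, 0.943]
can_yellow top [410.11, 305.62, 0.72, 0.923]
can_yellow side [409.5, 306.05, 7.18, 0.952]
wax_tin top [473.22, 318.91, 2.81, 0.84]
wax_tin side [474.81, 317.68, 1.62, 0.816]
disc_red top None
disc_red side [483.0, 254.0, 0.0, 0.0]
disc_blue top None
disc_blue side [460.03, 380.35, 7.28, 0.214]
disc_yellow top [411.02, 304.65, 3.19, 0.273]
disc_yellow side [409.47, 306.29, 1.96, 0.272]
tray top [611.84, -3.73, 4.87, 0.968]
tray side [612.49, -5.55, 4.99, 0.975]
mat top [528.76, -298.69, -7.16, 0.896]
mat side [528.72, -299.73, -6.71, 0.924]
2.8 [ 293.5 -607.9  185.4] [180.    -0.    25.77] [-0.5 -0.4 -0.1] 87.6 0.0
```

Request:
jog_arm:
  deltas:
    - [[0,0,-20,0,0,0.1,87],[20,-12,-50,0,0,0.2,87],[60,-37,-55,0,0,0.3,87],[95,-60,-55,0,0,0.4,87],[130,-81,-55,0,0,0.45,87],[165,-103,-55,0,0,0.45,87],[200,-125,-55,0,0,0.45,87],[235,-146,-55,0,0,0.45,87],[270,-168,-55,0,0,0.45,87],[305,-190,-55,0,0,0.45,87],[340,-212,-55,0,0,0.45,87],[360,-245,-55,0,0,0.45,87],[376,-280,-55,0,0,0.45,87],[392,-314,-55,0,0,0.45,87],[408,-346,-55,0,0,0.45,87],[424,-374,-55,0,0,0.45,87],[440,-395,-55,0,0,0.45,87],[447,-404,-55,0,0,0.45,87],[447,-404,-55,0,0,0.45,87]]

```text
clock: 4.38
tool_pos: [520.9, -46.8, 240.6]
eef_rot: [-180.0, -0.0, 0.3]
ft_force: [0.3, -0.1, -0.5]
width: 86.7
grip_force: 0.0
```

Request:
jog_arm:
  deltas:
    - [[-3,-15,0,0,0,0,87],[-7,-45,0,0,0,0,87],[-11,-80,0,0,0,0,87],[-15,-115,0,0,0,0,87],[-19,-150,0,0,0,0,87],[-23,-185,0,0,0,0,87],[-27,-220,0,0,0,0,87],[-31,-255,0,0,0,0,87],[-34,-280,0,0,0,0,87],[-36,-295,0,0,0,0,87],[-36.5,-300,0,0,0,0,87],[-36.5,-300,0,0,0,0,87],[-36.5,-300,0,0,0,0,87]]

```text
clock: 5.47
tool_pos: [485.0, 247.9, 240.1]
eef_rot: [179.9, 0.0, -0.2]
ft_force: [-1.0, -0.1, 0.7]
width: 87.2
grip_force: 0.0
```

```bash
python3 -c "
from h import *
st(); optics.grab_frame('top'); st()"
```

```text
5.47 [485.  247.9 240.1] [ 1.7993e+02  0.0000e+00 -1.7000e-01] [-1.  -0.1  0.7] 87.2 0.0
5.52 [485.  247.7 240.1] [179.93   0.    -0.2 ] [ 0.  -0.4 -0.4] 87.1 0.0
```

Request:
jog_arm:
  deltas:
    - [[0,-5.5,10,0,0,0,87],[-0.5,-5.5,30,0,0,0,87],[-0.5,-5.5,55,0,0,0,87],[-0.5,-5.5,70,0,0,0,87],[-0.5,-5.5,80,0,0,0,87],[-0.5,-5.5,80,0,0,0,87],[-0.5,-5.5,80,0,0,0,87]]

```text
clock: 6.1
tool_pos: [483.6, 255.3, 160.2]
eef_rot: [180.0, 0.0, -0.1]
ft_force: [-0.7, 0.1, 0.6]
width: 86.9
grip_force: 0.0
```

Request:
jog_arm:
  deltas:
    - [[0.4,2,10,0,0,0,87],[0.4,2,30,0,0,0,87],[0.4,2,52,0,0,0,87],[0.4,2,70,0,0,0,87],[0.4,2,80,0,0,0,87],[0.4,2,82,0,0,0,87],[0.4,2,82,0,0,0,87],[0.4,2,82,0,0,0,60],[0.4,2,82,0,0,0,40],[0.4,2,82,0,0,0,40],[0.4,2,82,0,0,0,40],[0.4,2,82,0,0,0,40],[0.4,2,82,0,0,0,40],[0.4,2,82,0,0,0,40]]

```text
clock: 7.27
tool_pos: [483.9, 253.9, 78.5]
eef_rot: [-180.0, -0.0, -0.0]
ft_force: [-0.0, 0.2, -0.1]
width: 43.6
grip_force: 3.8
```

Request:
jog_arm:
  deltas:
    - [[0,0,0,0,0,0,20],[0,0,0,0,0,0,20],[0,0,0,0,0,0,20],[0,0,0,0,0,0,20],[0,0,-2,0,0,0,20],[0,0,-6,0,0,0,20],[0,0,-12,0,0,0,20],[0,0,-20,0,0,0,20],[0,0,-28,0,0,0,20],[0,0,-30,0,0,0,20],[0,0,-30,0,0,0,20]]

```text
clock: 8.18
tool_pos: [484.6, 254.3, 109.6]
eef_rot: [-179.9, -0.1, -0.0]
ft_force: [-0.4, -0.0, -0.7]
width: 41.6
grip_force: 27.3
```

```bash
python3 -c "
from h import *
im=optics.grab_frame('side'); cv2.imwrite('pics/s1.png',cv2.resize(im[180:350,50:250],None,fx=3,fy=3)[...,::-1]);st()"
```

```text
8.23 [484.2 253.9 109. ] [-1.7997e+02 -6.0000e-02 -2.0000e-02] [-0.3  0.4 -1.1] 42.1 27.3
```

View pics/s1.png

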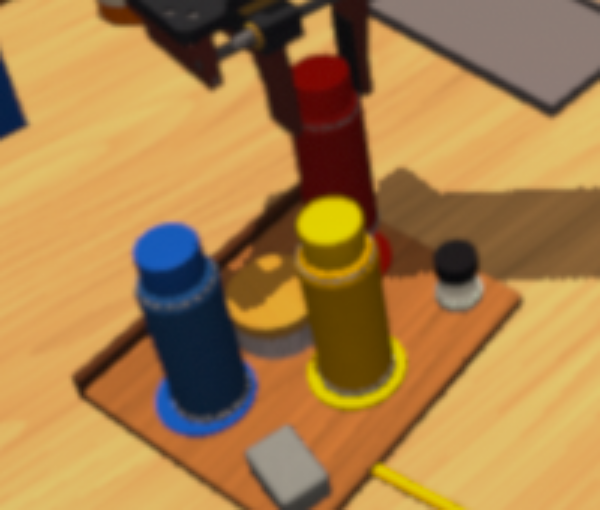

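The crop shows the red can lifted straight, with its disc visible at about (380,255). Now I'll carry it to the tray.

Request:
jog_arm:
  deltas:
    - [[0,0,-8,0,0,0,20],[0,0,-30,0,0,0,20],[0,0,-60,0,0,0,20],[0,0,-90,0,0,0,20],[4,5,-112,0,0,0,20],[12,15,-120,0,0,0,20],[25,33,-120,0,0,0,20],[42,55,-120,0,0,0,20],[60,79,-120,0,0,0,20],[78,103,-120,0,0,0,20],[97,127,-120,0,0,0,20],[115,151,-120,0,0,0,20],[133,175,-120,0,0,0,20],[151,198,-120,0,0,0,20],[168,220,-120,0,0,0,20],[181,237,-120,0,0,0,20],[189,248,-120,0,0,0,20],[193,253,-120,0,0,0,20],[193,253,-120,0,0,0,20],[193,253,-120,0,0,0,20]]

```text
clock: 9.9
tool_pos: [676.2, 2.2, 228.3]
eef_rot: [-179.9, 0.0, 0.1]
ft_force: [-0.1, 0.8, -0.1]
width: 42.1
grip_force: 27.3
```

Request:
jog_arm:
  deltas:
    - [[0,0,8,0,0,0,20],[0,0,25,0,0,0,20],[0,0,50,0,0,0,20],[0,0,75,0,0,0,20],[0,0,100,0,0,0,20],[0,0,115,0,0,0,20],[0,0,122,0,0,0,20],[0,0,125,0,0,0,20],[0,0,125,0,0,0,20],[0,0,125,0,0,0,20],[0,0,125,0,0,0,20]]

```text
clock: 10.82
tool_pos: [677.8, 1.1, 104.9]
eef_rot: [-180.0, -0.1, -0.0]
ft_force: [0.4, 0.6, -1.6]
width: 42.4
grip_force: 27.3
```

```bash
python3 -c "
from h import *
st(); im=optics.grab_frame('side'); cv2.imwrite('pics/s2.png',cv2.resize(im[50:250,150:350],None,fx=3,fy=3)[...,::-1]);st()
for c in('top','side'):
  for n,p in(('disc_red',(484,254)),): print(c,fit(c,n,12,p,grab=c=='top'))"
```

```text
10.82 [677.8   1.1 104.9] [-1.7998e+02 -1.4000e-01 -0.0000e+00] [ 0.4  0.6 -1.6] 42.4 27.3
10.87 [677.7   1.  104.8] [-1.7999e+02 -1.4000e-01 -1.0000e-02] [ 0.8 -0.4 -1.1] 41.8 27.3
top [486.33, 256.65, -0.49, 0.939]
side [484.0, 254.0, 0.0, 0.0]
```

View pics/s2.png

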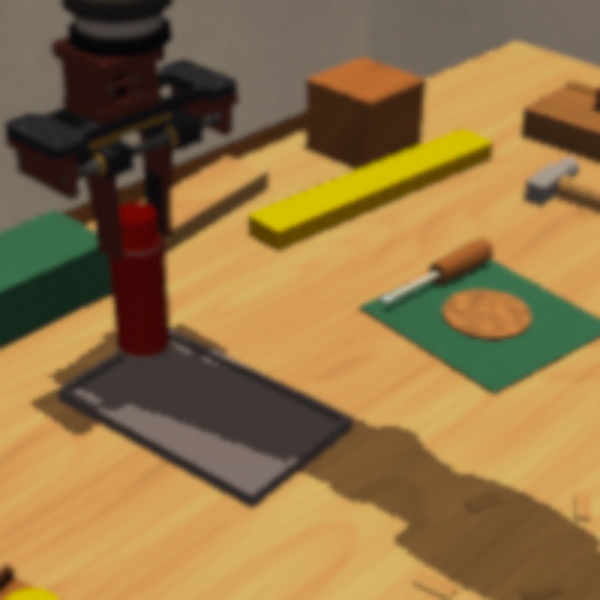

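Request:
jog_arm:
  deltas:
    - [[0,0,8,0,0,0,20],[0,0,20,0,0,0,20],[0,0,29,0,0,0,20],[0,0,34,0,0,0,20],[0,0,36,0,0,0,20],[0,0,36,0,0,0,20],[0,0,36,0,0,0,20],[0,0,36,0,0,0,50],[0,0,36,0,0,0,70],[0,0,36,0,0,0,87],[0,0,36,0,0,0,87],[0,0,36,0,0,0,87],[0,0,36,0,0,0,87]]

```text
clock: 12.1
tool_pos: [676.6, 0.8, 67.0]
eef_rot: [180.0, 0.0, -0.0]
ft_force: [0.4, -0.5, 0.4]
width: 78.2
grip_force: 0.0
```

Request:
jog_arm:
  deltas:
    - [[0,0,-10,0,0,0,87],[0,0,-40,0,0,0,87],[0,0,-75,0,0,0,87],[0,0,-110,0,0,0,87],[-8,-14,-140,0,0,0,87],[-22,-38,-160,0,0,0,87],[-40,-69,-162,0,0,0,87],[-58,-100,-162,0,0,0,87],[-76,-131,-162,0,0,0,87],[-94,-162,-162,0,0,0,87],[-112,-193,-162,0,0,0,87],[-130,-224,-162,0,0,0,87],[-148,-255,-162,0,0,0,87],[-166,-286,-162,0,0,0,87],[-183,-316,-162,0,0,0,87],[-198,-342,-162,0,0,0,87],[-210,-362,-162,0,0,0,87],[-217,-374,-162,0,0,0,87],[-219,-378,-162,0,0,0,87],[-219,-378,-162,0,0,0,87]]

```text
clock: 13.77
tool_pos: [457.2, 380.0, 230.0]
eef_rot: [-180.0, -0.0, 0.1]
ft_force: [0.0, -0.3, -0.1]
width: 86.7
grip_force: 0.0
```

Request:
jog_arm:
  deltas:
    - [[0,0,10,0,0,0,87],[0,0,30,0,0,0,87],[0,0,50,0,0,0,87],[0,0,60,0,0,0,87],[0,0,65,0,0,0,87],[0,0,65,0,0,0,87],[0,0,65,0,0,0,87]]

```text
clock: 14.35
tool_pos: [458.5, 378.5, 164.7]
eef_rot: [-180.0, -0.0, -0.1]
ft_force: [0.0, 0.5, 0.0]
width: 87.0
grip_force: 0.0
```

```bash
python3 -c "
from h import *
st()
both('can_red',5,(677,1))
st()"
```

```text
14.35 [458.5 378.5 164.7] [-1.7999e+02 -2.0000e-02 -6.0000e-02] [0.  0.5 0. ] 87.0 0.0
can_red top [675.14, 0.72, 3.25, 0.951]
can_red side [676.62, -0.38, 3.98, 0.946]
14.55 [458.4 379.3 165.4] [-1.7994e+02 -8.0000e-02 -1.0000e-02] [0.1 0.4 0.1] 87.0 0.0
```

Request:
jog_arm:
  deltas:
    - [[0,0,10,0,0,0,87],[0,0,30,0,0,0,87],[0,0,52,0,0,0,87],[0,0,72,0,0,0,87],[0,0,83,0,0,0,87],[0,0,87,0,0,0,87],[0,0,87,0,0,0,87],[0,0,87,0,0,0,60],[0,0,87,0,0,0,40],[0,0,87,0,0,0,30],[0,0,87,0,0,0,20],[0,0,87,0,0,0,20],[0,0,87,0,0,0,20],[0,0,87,0,0,0,20],[0,0,87,0,0,0,20],[0,0,87,0,0,0,20],[0,0,87,0,0,0,20]]

```text
clock: 15.97
tool_pos: [457.9, 378.8, 77.3]
eef_rot: [180.0, -0.0, -0.0]
ft_force: [-0.4, 0.3, -0.5]
width: 42.9
grip_force: 27.5
```

Request:
jog_arm:
  deltas:
    - [[0,0,-3,0,0,0,20],[0,0,-12,0,0,0,20],[0,0,-30,0,0,0,20],[0,0,-55,0,0,0,20],[0,0,-85,0,0,0,20],[0,0,-115,0,0,0,20],[0,0,-138,0,0,0,20],[3,8,-150,0,0,0,20],[9,23,-152,0,0,0,20],[19,47,-152,0,0,0,20],[30,75,-152,0,0,0,20],[42,105,-152,0,0,0,20],[54,135,-152,0,0,0,20],[66,165,-152,0,0,0,20],[78,195,-152,0,0,0,20],[90,225,-152,0,0,0,20],[102,255,-152,0,0,0,20],[114,284,-152,0,0,0,20],[125,311,-152,0,0,0,20],[135,336,-152,0,0,0,20]]

```text
clock: 17.63
tool_pos: [592.6, 39.7, 228.9]
eef_rot: [180.0, 0.1, -0.1]
ft_force: [-0.2, 0.2, -2.3]
width: 42.8
grip_force: 27.3
```

Request:
jog_arm:
  deltas:
    - [[9,22,0,0,0,0,20],[15,38,0,0,0,0,20],[19,46,4,0,0,0,20],[19,47.5,15,0,0,0,20],[19,47.5,35,0,0,0,20],[19,47.5,60,0,0,0,20],[19,47.5,85,0,0,0,20],[19,47.5,105,0,0,0,20],[19,47.5,118,0,0,0,20],[19,47.5,125,0,0,0,20],[19,47.5,125,0,0,0,20],[19,47.5,125,0,0,0,20],[19,47.5,125,0,0,0,20]]

```text
clock: 18.72
tool_pos: [612.8, -4.3, 105.6]
eef_rot: [-180.0, -0.1, 0.0]
ft_force: [-0.4, -0.6, -2.6]
width: 43.1
grip_force: 27.3
```

Request:
jog_arm:
  deltas:
    - [[0,0,8,0,0,0,20],[0,0,20,0,0,0,20],[0,0,29,0,0,0,20],[0,0,34,0,0,0,20],[0,0,36.5,0,0,0,20],[0,0,36.5,0,0,0,20],[0,0,36.5,0,0,0,20],[0,0,36.5,0,0,0,50],[0,0,36.5,0,0,0,70],[0,0,36.5,0,0,0,87],[0,0,36.5,0,0,0,87],[0,0,36.5,0,0,0,87],[0,0,36.5,0,0,0,87],[0,0,36.5,0,0,0,87]]

```text
clock: 19.88
tool_pos: [611.8, -4.7, 67.9]
eef_rot: [180.0, -0.0, -0.0]
ft_force: [0.2, -0.1, 0.3]
width: 85.3
grip_force: 0.0
```

Request:
jog_arm:
  deltas:
    - [[0,0,-10,0,0,0,87],[0,0,-40,0,0,0,87],[0,0,-75,0,0,0,87],[0,0,-110,0,0,0,87],[-8,-12,-140,0,0,0,87],[-20,-31,-160,0,0,0,87],[-37,-57,-162,0,0,0,87],[-55,-84,-162,0,0,0,87],[-73,-112,-162,0,0,0,87],[-91,-140,-162,0,0,0,87],[-109,-167,-162,0,0,0,87],[-127,-195,-162,0,0,0,87],[-145,-222,-162,0,0,0,87],[-163,-250,-162,0,0,0,87],[-178,-273,-162,0,0,0,87],[-191,-293,-162,0,0,0,87],[-200,-307,-162,0,0,0,87],[-202.5,-310.5,-160,0,0,0,87],[-202.5,-310.5,-150,0,0,0,87],[-202.5,-310.5,-130,0,0,0,87]]

```text
clock: 21.55
tool_pos: [411.2, 306.0, 199.2]
eef_rot: [-179.9, -0.2, -0.1]
ft_force: [0.1, -0.6, -0.9]
width: 87.1
grip_force: 0.0
```

Request:
jog_arm:
  deltas:
    - [[0,0,15,0,0,0,87],[0,0,25,0,0,0,87],[0,0,33,0,0,0,87],[0,0,33,0,0,0,87],[0,0,33,0,0,0,87]]

```text
clock: 21.97
tool_pos: [409.7, 305.3, 164.7]
eef_rot: [180.0, 0.0, -0.1]
ft_force: [0.3, 1.0, 0.6]
width: 87.2
grip_force: 0.0
```

```bash
python3 -c "
from h import *
st()
both('can_blue',5,(612,-4)); both('disc_blue',12,(458,379));both('wax_tin',12,(474,318))
st()"
```

```text
21.97 [409.7 305.3 164.7] [ 1.7998e+02  2.0000e-02 -6.0000e-02] [0.3 1.  0.6] 87.2 0.0
can_blue top [612.01, -4.01, 2.08, 0.913]
can_blue side [610.96, -5.19, 3.93, 0.913]
disc_blue top [461.28, 381.43, 1.91, 0.704]
disc_blue side [460.84, 380.5, 3.55, 0.936]
wax_tin top [475.2, 318.73, 5.55, 0.873]
wax_tin side [474.82, 318.26, 2.25, 0.805]
22.57 [409.4 305.8 164.9] [-1.8e+02 -1.0e-02 -1.0e-02] [0.4 0.1 0.1] 86.8 0.0
```

Request:
jog_arm:
  deltas:
    - [[0,0,10,0,0,0,87],[0,0,30,0,0,0,87],[0,0,52,0,0,0,87],[0,0,72,0,0,0,87],[0,0,83,0,0,0,87],[0,0,87,0,0,0,87],[0,0,87,0,0,0,87],[0,0,87,0,0,0,60],[0,0,87,0,0,0,40],[0,0,87,0,0,0,30],[0,0,87,0,0,0,20],[0,0,87,0,0,0,20],[0,0,87,0,0,0,20],[0,0,87,0,0,0,20],[0,0,87,0,0,0,20],[0,0,87,0,0,0,20],[0,0,87,0,0,0,20]]

```text
clock: 23.98
tool_pos: [409.4, 306.0, 77.9]
eef_rot: [-180.0, -0.0, -0.0]
ft_force: [0.3, 0.6, -0.5]
width: 42.5
grip_force: 27.6
```

Request:
jog_arm:
  deltas:
    - [[0,0,-3,0,0,0,20],[0,0,-12,0,0,0,20],[0,0,-30,0,0,0,20],[0,0,-55,0,0,0,20],[0,0,-85,0,0,0,20],[0,0,-115,0,0,0,20],[0,0,-138,0,0,0,20],[4,9,-150,0,0,0,20],[11,25,-152,0,0,0,20],[21,48,-152,0,0,0,20],[33,75,-152,0,0,0,20],[46,105,-152,0,0,0,20],[59,135,-152,0,0,0,20],[72,165,-152,0,0,0,20],[85,195,-152,0,0,0,20],[98,225,-152,0,0,0,20],[110,253,-152,0,0,0,20],[121,278,-152,0,0,0,20],[130,298,-152,0,0,0,20],[135,311,-152,0,0,0,20]]

```text
clock: 25.65
tool_pos: [544.6, -8.4, 230.2]
eef_rot: [180.0, 0.0, -0.2]
ft_force: [-0.4, -0.1, -2.5]
width: 42.1
grip_force: 27.2
```

Request:
jog_arm:
  deltas:
    - [[2.5,5,0,0,0,0,20],[2.5,5,5,0,0,0,20],[2.5,5,20,0,0,0,20],[2.5,5,45,0,0,0,20],[2.5,5,70,0,0,0,20],[2.5,5,95,0,0,0,20],[2.5,5,113,0,0,0,20],[2.5,5,122,0,0,0,20],[2.5,5,125,0,0,0,20],[2.5,5,125,0,0,0,20],[2.5,5,125,0,0,0,20]]

```text
clock: 26.57
tool_pos: [547.5, -9.6, 105.9]
eef_rot: [-180.0, -0.1, 0.0]
ft_force: [-0.1, 0.3, -2.0]
width: 42.3
grip_force: 27.2
```

Request:
jog_arm:
  deltas:
    - [[0,0,8,0,0,0,20],[0,0,20,0,0,0,20],[0,0,29,0,0,0,20],[0,0,34,0,0,0,20],[0,0,36.5,0,0,0,20],[0,0,36.5,0,0,0,20],[0,0,36.5,0,0,0,20],[0,0,36.5,0,0,0,50],[0,0,36.5,0,0,0,70],[0,0,36.5,0,0,0,87],[0,0,36.5,0,0,0,87],[0,0,36.5,0,0,0,87],[0,0,36.5,0,0,0,87],[0,0,36.5,0,0,0,87]]

```text
clock: 27.73
tool_pos: [546.8, -10.2, 68.4]
eef_rot: [-180.0, -0.0, -0.0]
ft_force: [0.8, 0.9, 0.1]
width: 84.8
grip_force: 0.0
```

Request:
jog_arm:
  deltas:
    - [[0,0,-10,0,0,0,87],[0,0,-40,0,0,0,87],[0,0,-75,0,0,0,87],[0,0,-110,0,0,0,87],[0,0,-140,0,0,0,87],[0,0,-157,0,0,0,87],[0,0,-162,0,0,0,87],[0,0,-162,0,0,0,87]]

```text
clock: 28.4
tool_pos: [547.7, -10.1, 232.2]
eef_rot: [-180.0, -0.2, -0.0]
ft_force: [0.1, -0.1, -0.4]
width: 87.0
grip_force: 0.0
```

```bash
python3 - <<'E'
from h import *
from scipy.optimize import least_squares
A={c:optics.grab_frame(c) for c in("top","side")}
a=A["side"]; cv2.imwrite('pics/s3.png',cv2.resize(np.vstack([a[190:370,60:260],a[110:250,120:320]]),None,fx=1.8,fy=1.8)[...,::-1])
cv2.imwrite('pics/t3.png',cv2.resize(A["top"][150:270,70:200],None,fx=4,fy=4)[...,::-1])
for n,p in[("disc_red",(485,255)),("disc_blue",(460,380)),("disc_yellow",(411,307))]:
    for c in A: print(n,c,fit(c,n,12,p,grab=False))
for c in A: print("tin",c,fit(c,"wax_tin",12,(474,318),grab=False),"can_y",fit(c,"can_yellow",5,(547,-10),grab=False))
# cork pad by colour: non-green blob inside the mat
for c in A:
    im=A[c]; hsv=cv2.cvtColor(im,cv2.COLOR_RGB2HSV)
    ctr=project(c,np.array([[528.7,-299,8.]]))[0]
    P=project(c,ring(60,8)+[528.7,-299,0]); k=cv2.fillConvexPoly(np.zeros(im.shape[:2],np.uint8),P.round().astype(np.int32),1)
    m=(k>0)&(hsv[...,0]<25)&(hsv[...,1]>60)
    n,l,s,_=cv2.connectedComponentsWithStats(m.astype(np.uint8)); i=1+np.argmax(s[1:,4]); m=l==i
    MODEL["pad"]=ring(42,0)
    models.silhouettes=lambda *_:[dict(pixels=m)]
    print("pad",c,fit(c,"pad",8,(528,-299),grab=False),m.sum()); 
st()
E
```

```text
disc_red top [485.61, 256.74, 2.6, 0.952]
disc_red side [487.49, 254.97, 1.6, 0.864]
disc_blue top [460.54, 381.31, -1.83, 0.945]
disc_blue side [461.4, 380.72, 2.21, 0.951]
disc_yellow top [410.9, 307.31, 2.57, 0.95]
disc_yellow side None
tin top [473.87, 317.57, 4.73, 0.855] can_y None
tin side [474.39, 318.02, 6.11, 0.955] can_y [547.54, -11.18, 6.94, 0.948]
pad top [527.47, -297.29, 4.01, 0.964] 845
pad side [529.21, -297.5, 3.76, 0.934] 389
29.0 [546.7 -10.2 230.1] [-1.8e+02  2.0e-02 -1.0e-02] [ 0.2  0.4 -0.1] 87.3 0.0
```

View pics/s3.png

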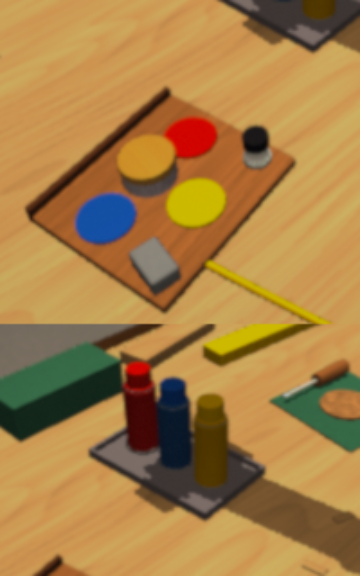

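View pics/t3.png

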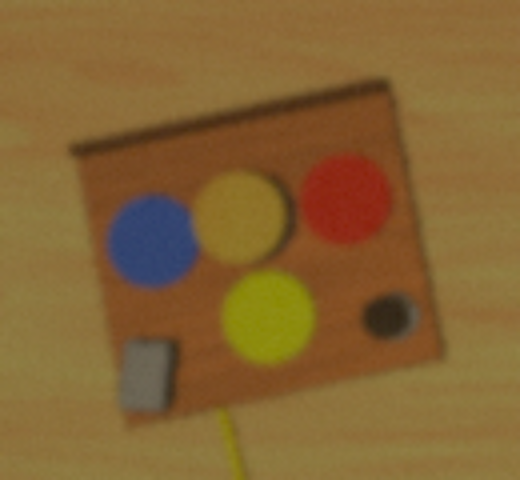

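The tray holds the red, blue and yellow cans upright in a row. On the stand the tin is still in place, at crop (240,217), and all three discs are clear. Next is the tin.

Request:
jog_arm:
  deltas:
    - [[-2,-10,0,0,0,0,87],[-8,-35,0,0,0,0,87],[-16,-70,0,0,0,0,87],[-24,-107,0,0,0,0,87],[-32,-144,0,0,0,0,87],[-40,-181,0,0,0,0,87],[-49,-218,0,0,0,0,87],[-57,-255,0,0,0,0,87],[-64,-288,10,0,0,0,87],[-69,-311,30,0,0,0,87],[-72,-324,60,0,0,0,87],[-73,-328,90,0,0,0,87],[-73,-328,115,0,0,0,87],[-73,-328,130,0,0,0,87],[-73,-328,135,0,0,0,87],[-73,-328,135,0,0,0,87],[-73,-328,135,0,0,0,87],[-73,-328,135,0,0,0,87]]

```text
clock: 30.5
tool_pos: [474.6, 318.6, 96.8]
eef_rot: [-179.9, -0.1, -0.0]
ft_force: [-0.1, -0.4, 0.1]
width: 87.2
grip_force: 0.0
```

Request:
jog_arm:
  deltas:
    - [[0,0,10,0,0,0,87],[0,0,30,0,0,0,87],[0,0,50,0,0,0,87],[0,0,64,0,0,0,87],[0,0,71,0,0,0,87],[0,0,73,0,0,0,87],[0,0,73,0,0,0,87],[0,0,73,0,0,0,87],[0,0,73,0,0,0,70],[0,0,73,0,0,0,55],[0,0,73,0,0,0,40],[0,0,73,0,0,0,40],[0,0,73,0,0,0,40],[0,0,73,0,0,0,40],[0,0,73,0,0,0,40],[0,0,73,0,0,0,40],[0,0,73,0,0,0,40]]

```text
clock: 31.92
tool_pos: [473.9, 317.8, 22.3]
eef_rot: [180.0, 0.0, -0.0]
ft_force: [0.4, -0.3, 0.3]
width: 39.9
grip_force: 0.0
```

```bash
python3 -c "
from h import *
a=optics.grab_frame('side');b=optics.grab_frame('top')
cv2.imwrite('pics/s4.png',np.hstack([cv2.resize(a[190:350,60:230],(400,376)),cv2.resize(b[140:270,70:200],(376,376))])[...,::-1])
for c in('side','top'): print(fit(c,'wax_tin',12,(474,318),grab=False))
st()"
```

```text
[474.3, 317.09, 5.19, 0.878]
None
32.12 [473.9 317.8  22.3] [ 1.8e+02  0.0e+00 -1.0e-02] [1.8 0.  0. ] 40.1 0.0
```

View pics/s4.png

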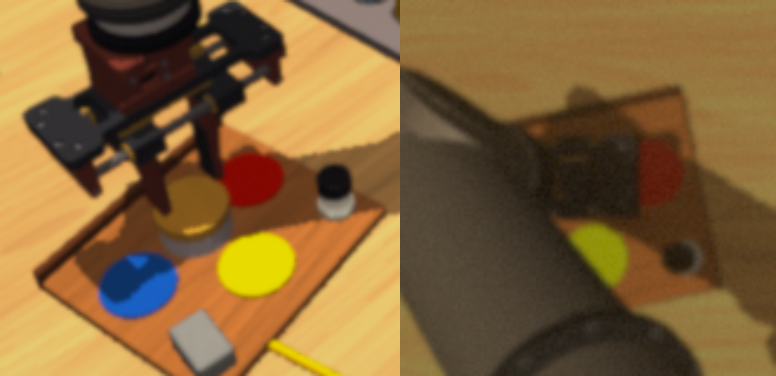

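The fingers look as if they closed above the lid, with tips at crop (165,212) and (215,178). The reported TCP may not be at the real fingertips, so I'll check that.

```bash
python3 -c "
from h import *
print(bot.read_state()['qpos'])
for z in(22,35,44,55,65):
  P=project('side',np.array([[474,318+22,z],[474,318-22,z]],float)); print(z,((P-[60,190])*2.353).round(0).tolist())"
```

```text
[ -24.17566743   30.86292733  -20.55682217  109.85197249   15.62195347
   41.99030566 -143.77411389]
22 [[170.0, 237.0], [215.0, 206.0]]
35 [[167.0, 226.0], [213.0, 195.0]]
44 [[165.0, 219.0], [212.0, 188.0]]
55 [[163.0, 210.0], [210.0, 179.0]]
65 [[160.0, 201.0], [208.0, 170.0]]
```

The real tips are about 30 mm above the reported TCP, which also fits the 42 mm can grip near the shoulder. I'll open, go lower with a force check, and regrip.

Request:
jog_arm:
  deltas:
    - [[0,0,0,0,0,0,60],[0,0,0,0,0,0,87],[0,0,0,0,0,0,87],[0,0,0,0,0,0,87],[0,0,0,0,0,0,87],[0,0,4,0,0,0,87],[0,0,9,0,0,0,87],[0,0,14,0,0,0,87],[0,0,18,0,0,0,87],[0,0,20,0,0,0,87],[0,0,20,0,0,0,87],[0,0,20,0,0,0,87]]

```text
clock: 33.12
tool_pos: [473.8, 317.8, 2.1]
eef_rot: [180.0, 0.0, -0.0]
ft_force: [-0.6, -0.7, -0.8]
width: 86.9
grip_force: 0.0
```

```bash
python3 -c "
from h import *
a=optics.grab_frame('side')
cv2.imwrite('pics/s5.png',cv2.resize(a[200:330,70:220],(750,600)[:2],fx=0)[:600][...,::-1]) if 0 else cv2.imwrite('pics/s5.png',cv2.resize(a[210:320,80:200],None,fx=5,fy=5)[...,::-1])
st()
for z in(3,15,20,25,30,35):
  P=project('side',np.array([[474,318+46,z],[474,318-46,z]],float)); print(z,((P-[80,210])*5).round(0).tolist())"
```

```text
33.17 [473.9 317.9   2.3] [-1.8e+02  0.0e+00 -1.0e-02] [-0.3  0.5 -0.3] 87.1 0.0
3 [[216.0, 472.0], [414.0, 335.0]]
15 [[210.0, 452.0], [410.0, 315.0]]
20 [[208.0, 443.0], [409.0, 307.0]]
25 [[205.0, 435.0], [407.0, 298.0]]
30 [[202.0, 426.0], [405.0, 290.0]]
35 [[200.0, 418.0], [404.0, 281.0]]
```

View pics/s5.png

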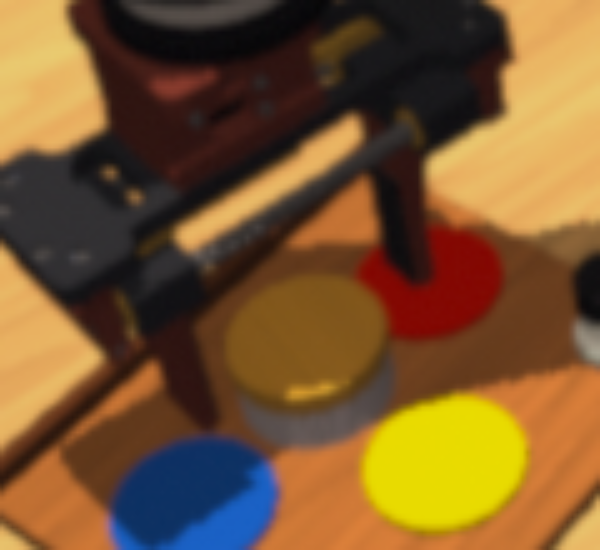

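The tips are at crop (210,425) and (425,282), about z 31, straddling the tin. That confirms the +30 mm offset. I'll go 8 mm lower and close.

Request:
jog_arm:
  deltas:
    - [[0,0,3,0,0,0,87],[0,0,6,0,0,0,87],[0,0,8,0,0,0,87],[0,0,8,0,0,0,75],[0,0,8,0,0,0,65],[0,0,8,0,0,0,55],[0,0,8,0,0,0,45],[0,0,8,0,0,0,40],[0,0,8,0,0,0,40],[0,0,8,0,0,0,40],[0,0,8,0,0,0,40],[0,0,8,0,0,0,40],[0,0,8,0,0,0,40]]

```text
clock: 34.25
tool_pos: [474.0, 317.9, -5.5]
eef_rot: [-180.0, -0.0, -0.0]
ft_force: [-0.0, -0.3, 0.5]
width: 59.4
grip_force: 30.0
```

Request:
jog_arm:
  deltas:
    - [[0,0,-3,0,0,0,40],[0,0,-12,0,0,0,40],[0,0,-30,0,0,0,40],[0,0,-55,0,0,0,40],[0,0,-85,0,0,0,40],[0,0,-115,0,0,0,40],[0,0,-145,0,0,0,40],[0,8,-165,0,0,0,40],[0,23,-174,0,0,0,40],[0,45,-175,0,0,0,40],[0,73,-175,0,0,0,40],[0,105,-175,0,0,0,40],[0,137,-175,0,0,0,40],[0,170,-175,0,0,0,40],[0,203,-175,0,0,0,40],[0,236,-175,0,0,0,40],[0,269,-175,0,0,0,40],[0,300,-175,0,0,0,40],[0,328,-175,0,0,0,40],[0,350,-175,0,0,0,40]]

```text
clock: 35.92
tool_pos: [473.2, -34.8, 170.0]
eef_rot: [180.0, -0.0, -0.1]
ft_force: [0.2, 0.2, -1.3]
width: 59.2
grip_force: 30.0
```

Request:
jog_arm:
  deltas:
    - [[5,20,0,0,0,0,40],[10,45,0,0,0,0,40],[16,75,0,0,0,0,40],[23,107,0,0,0,0,40],[30,140,0,0,0,0,40],[37,172,0,0,0,0,40],[43,203,0,0,0,0,40],[48,230,0,0,0,0,40],[52,250,0,0,0,0,40],[54,262,0,0,0,0,40],[54.5,266,5,0,0,0,40],[54.5,266,20,0,0,0,40],[54.5,266,45,0,0,0,40],[54.5,266,75,0,0,0,40],[54.5,266,105,0,0,0,40],[54.5,266,125,0,0,0,40],[54.5,266,135,0,0,0,40],[54.5,266,135,0,0,0,40],[54.5,266,135,0,0,0,40],[54.5,266,135,0,0,0,40]]

```text
clock: 37.58
tool_pos: [529.5, -298.2, 35.9]
eef_rot: [180.0, -0.1, 0.0]
ft_force: [0.2, 0.6, -1.4]
width: 59.4
grip_force: 30.0
```

```bash
python3 -c "
from h import *
st()
for c in('side','top'): print(fit(c,'wax_tin',8+34+6.5,(528,-298)))
a=optics.grab_frame('side'); cv2.imwrite('pics/s6.png',cv2.resize(a[80:200,240:390],None,fx=5,fy=5)[...,::-1])
st()"
```

```text
37.58 [ 529.5 -298.2   35.9] [ 1.7996e+02 -1.3000e-01  1.0000e-02] [ 0.2  0.6 -1.4] 59.4 30.0
[535.55, -308.38, 0.9, 0.722]
None
37.83 [ 528.8 -298.6   35.4] [ 1.7996e+02 -9.0000e-02 -2.0000e-02] [ 0.8  0.3 -2.2] 59.1 30.0
```

View pics/s6.png

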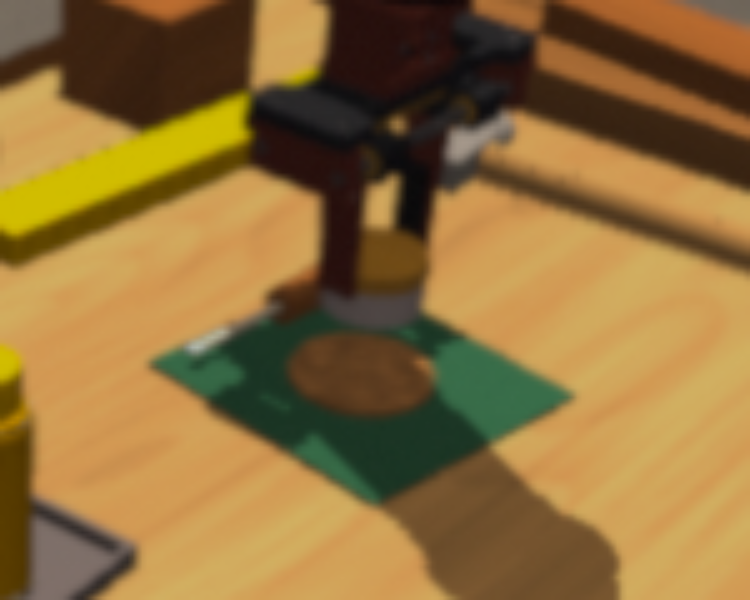

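The tin is held level above the pad, whose centre is at crop (360,373), and the fingers are clear of the screwdriver. Lowering it.

Request:
jog_arm:
  deltas:
    - [[0,0,6,0,0,0,40],[0,0,16,0,0,0,40],[0,0,28,0,0,0,40],[0,0,37,0,0,0,40],[0,0,42,0,0,0,40],[0,0,44,0,0,0,40],[0,0,44.5,0,0,0,40],[0,0,44.5,0,0,0,40],[0,0,44.5,0,0,0,40]]

```text
clock: 38.58
tool_pos: [527.1, -297.5, -10.2]
eef_rot: [-179.9, 0.1, 0.0]
ft_force: [-4.6, 1.9, 8.5]
width: 59.3
grip_force: 30.0
```

Request:
jog_arm:
  deltas:
    - [[0,0,-0.5,0,0,0,40],[0,0,-0.5,0,0,0,62],[0,0,-0.5,0,0,0,75],[0,0,-0.5,0,0,0,87],[0,0,-0.5,0,0,0,87],[0,0,-0.5,0,0,0,87],[0,0,-0.5,0,0,0,87],[0,0,-6,0,0,0,87],[0,0,-20,0,0,0,87],[0,0,-45,0,0,0,87],[0,0,-80,0,0,0,87],[0,0,-115,0,0,0,87],[0,0,-150,0,0,0,87],[0,0,-180,0,0,0,87],[0,0,-195,0,0,0,87],[0,0,-200,0,0,0,87],[0,0,-200,0,0,0,87]]

```text
clock: 40.0
tool_pos: [528.9, -298.6, 191.5]
eef_rot: [179.9, -0.2, -0.0]
ft_force: [0.8, 0.4, -0.5]
width: 87.1
grip_force: 0.0
```

```bash
python3 -c "
from h import *
st()
both('wax_tin',8,(528,-298))
both('can_yellow',5,(547,-10))
a=optics.grab_frame('side'); cv2.imwrite('pics/s7.png',cv2.resize(a[80:200,240:390],None,fx=4,fy=4)[...,::-1])
st()"
```

```text
40.0 [ 528.9 -298.6  191.5] [ 1.7993e+02 -1.5000e-01 -2.0000e-02] [ 0.8  0.4 -0.5] 87.1 0.0
wax_tin top [519.88, -297.59, 3.22, 0.357]
wax_tin side [529.16, -297.98, 3.31, 0.904]
can_yellow top [546.88, -9.66, 3.27, 0.949]
can_yellow side [547.61, -11.1, 2.77, 0.945]
40.45 [ 527.9 -298.1  189.1] [-1.7997e+02  7.0000e-02 -1.0000e-02] [-0.4  0.2 -1. ] 86.9 0.0
```

View pics/s7.png

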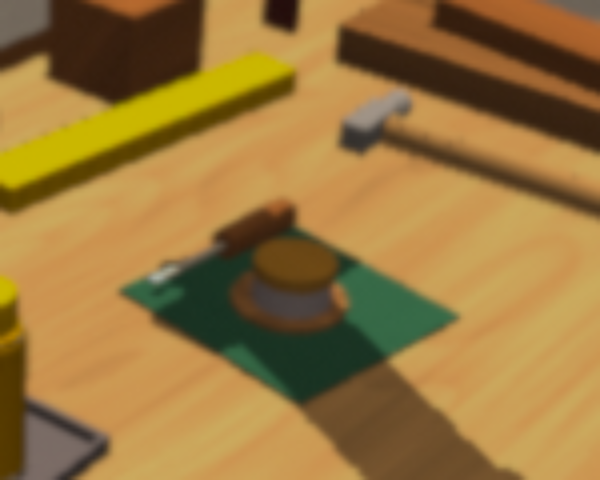

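The tin sits centred on the cork at crop (293,290), clear of the screwdriver. Now the cans go back, yellow first.

Request:
jog_arm:
  deltas:
    - [[1,-10,0,0,0,0,87],[3,-35,0,0,0,0,87],[5,-70,0,0,0,0,87],[7,-106,0,0,0,0,87],[9,-142,0,0,0,0,87],[12,-178,0,0,0,0,87],[14,-213,0,0,0,0,87],[16,-245,0,0,0,0,87],[18,-270,0,0,0,0,87],[19,-284,0,0,0,0,87],[19,-288,0,0,0,0,87],[19,-288,5,0,0,0,87],[19,-288,20,0,0,0,87],[19,-288,40,0,0,0,87],[19,-288,60,0,0,0,87],[19,-288,70,0,0,0,87],[19,-288,70,0,0,0,87],[19,-288,70,0,0,0,87]]

```text
clock: 41.95
tool_pos: [547.0, -11.2, 119.6]
eef_rot: [180.0, 0.1, -0.1]
ft_force: [0.5, 0.3, 0.6]
width: 87.1
grip_force: 0.0
```

Descending to a reported z of about 46 and gripping the body.

Request:
jog_arm:
  deltas:
    - [[0,-1,10,0,0,0,87],[0,-1,25,0,0,0,87],[0,-1,42,0,0,0,87],[0,-1,58,0,0,0,87],[0,-1,68,0,0,0,87],[0,-1,73,0,0,0,87],[0,-1,74,0,0,0,87],[0,-1,74,0,0,0,75],[0,-1,74,0,0,0,60],[0,-1,74,0,0,0,45],[0,-1,74,0,0,0,30],[0,-1,74,0,0,0,30],[0,-1,74,0,0,0,30],[0,-1,74,0,0,0,30],[0,-1,74,0,0,0,30],[0,-1,74,0,0,0,30]]

```text
clock: 43.28
tool_pos: [547.5, -9.3, 46.1]
eef_rot: [180.0, -0.0, -0.0]
ft_force: [-0.1, -0.6, 2.5]
width: 45.2
grip_force: 30.0
```

Request:
jog_arm:
  deltas:
    - [[0,0,-3,0,0,0,30],[0,0,-12,0,0,0,30],[0,0,-30,0,0,0,30],[0,0,-55,0,0,0,30],[0,0,-85,0,0,0,30],[0,0,-115,0,0,0,30],[0,0,-138,0,0,0,30],[-4,-9,-151,0,0,0,30],[-11,-25,-154,0,0,0,30],[-21,-48,-154,0,0,0,30],[-33,-75,-154,0,0,0,30],[-46,-105,-154,0,0,0,30],[-59,-135,-154,0,0,0,30],[-72,-165,-154,0,0,0,30],[-85,-195,-154,0,0,0,30],[-98,-225,-154,0,0,0,30],[-110,-253,-154,0,0,0,30],[-121,-278,-154,0,0,0,30],[-130,-300,-154,0,0,0,30],[-135,-312,-154,0,0,0,30]]

```text
clock: 44.95
tool_pos: [409.2, 306.1, 199.6]
eef_rot: [-180.0, 0.1, 0.2]
ft_force: [-0.2, 0.4, -2.4]
width: 45.3
grip_force: 30.0
```

Request:
jog_arm:
  deltas:
    - [[-2,-4.5,0,0,0,0,30],[-2,-4.5,5,0,0,0,30],[-2,-4.5,20,0,0,0,30],[-2,-4.5,45,0,0,0,30],[-2,-4.5,70,0,0,0,30],[-2,-4.5,92,0,0,0,30],[-2,-4.5,106,0,0,0,30],[-2,-4.5,114,0,0,0,30],[-2,-4.5,114,0,0,0,30],[-2,-4.5,114,0,0,0,30],[-2,-4.5,114,0,0,0,30]]

```text
clock: 45.87
tool_pos: [411.2, 307.5, 86.8]
eef_rot: [-180.0, -0.1, -0.1]
ft_force: [0.0, -0.3, -2.7]
width: 45.4
grip_force: 30.0
```

```bash
python3 -c "
from h import *
st()
for c in('side','top'): print(fit(c,'can_yellow',15+30,(410.5,306.7)))
st()"
```

```text
45.87 [411.2 307.5  86.8] [-1.7995e+02 -8.0000e-02 -5.0000e-02] [ 0.  -0.3 -2.7] 45.4 30.0
[411.75, 305.52, 2.86, 0.852]
None
46.07 [410.9 307.6  86.7] [-1.7995e+02 -8.0000e-02 -2.0000e-02] [ 0.6 -0.3 -2. ] 45.2 30.0
```

Request:
jog_arm:
  deltas:
    - [[0,0,7,0,0,0,30],[0,0,16,0,0,0,30],[0,0,24,0,0,0,30],[0,0,28,0,0,0,30],[0,0,30,0,0,0,30],[0,0,30.5,0,0,0,30],[0,0,30.5,0,0,0,30],[0,0,30.5,0,0,0,48],[0,0,30.5,0,0,0,65],[0,0,30.5,0,0,0,87],[0,0,30.5,0,0,0,87],[0,0,30.5,0,0,0,87],[0,0,30.5,0,0,0,87],[0,0,30.5,0,0,0,87]]

```text
clock: 47.23
tool_pos: [410.4, 307.4, 55.3]
eef_rot: [-180.0, 0.0, -0.0]
ft_force: [-0.2, -0.1, 0.1]
width: 84.6
grip_force: 0.0
```

Request:
jog_arm:
  deltas:
    - [[0,0,-10,0,0,0,87],[0,0,-40,0,0,0,87],[0,0,-75,0,0,0,87],[0,0,-110,0,0,0,87],[8,12,-135,0,0,0,87],[20,31,-145,0,0,0,87],[37,57,-145,0,0,0,87],[55,85,-145,0,0,0,87],[73,113,-145,0,0,0,87],[91,141,-145,0,0,0,87],[109,169,-145,0,0,0,87],[127,197,-145,0,0,0,87],[145,225,-145,0,0,0,87],[162,252,-145,0,0,0,87],[177,275,-145,0,0,0,87],[190,295,-145,0,0,0,87],[198,308,-145,0,0,0,87],[201,312,-140,0,0,0,87],[201,312,-125,0,0,0,87],[201,312,-105,0,0,0,87]]

```text
clock: 48.9
tool_pos: [612.2, -3.5, 161.4]
eef_rot: [-179.9, -0.2, 0.0]
ft_force: [-0.2, 0.2, 0.1]
width: 87.1
grip_force: 0.0
```

Request:
jog_arm:
  deltas:
    - [[0,0,20,0,0,0,87],[0,0,35,0,0,0,87],[0,0,40,0,0,0,87],[0,0,40,0,0,0,87],[0,0,40,0,0,0,87]]

```text
clock: 49.32
tool_pos: [611.3, -3.7, 120.9]
eef_rot: [-180.0, -0.0, 0.1]
ft_force: [0.7, 0.2, 0.3]
width: 87.0
grip_force: 0.0
```

```bash
python3 -c "
from h import *
st()
both('can_yellow',15,(410.5,306.7))
print(fit('side','can_blue',5,(612,-4.6)))
st()"
```

```text
49.32 [611.3  -3.7 120.9] [-1.7997e+02 -1.0000e-02  5.0000e-02] [0.7 0.2 0.3] 87.0 0.0
can_yellow top [409.75, 305.71, 4.53, 0.958]
can_yellow side [409.58, 304.96, 11.53, 0.954]
[612.97, -6.75, 7.61, 0.945]
49.62 [611.8  -4.7 121.2] [-1.8e+02 -8.0e-02 -2.0e-02] [0.3 0.  0.1] 87.1 0.0
```

Request:
jog_arm:
  deltas:
    - [[0,0,10,0,0,0,87],[0,0,25,0,0,0,87],[0,0,42,0,0,0,87],[0,0,58,0,0,0,87],[0,0,68,0,0,0,87],[0,0,73,0,0,0,87],[0,0,75,0,0,0,87],[0,0,75,0,0,0,75],[0,0,75,0,0,0,60],[0,0,75,0,0,0,45],[0,0,75,0,0,0,30],[0,0,75,0,0,0,30],[0,0,75,0,0,0,30],[0,0,75,0,0,0,30],[0,0,75,0,0,0,30],[0,0,75,0,0,0,30]]

```text
clock: 50.95
tool_pos: [611.5, -4.8, 45.6]
eef_rot: [180.0, -0.0, -0.0]
ft_force: [0.3, 0.2, 3.0]
width: 45.1
grip_force: 30.0
```

Request:
jog_arm:
  deltas:
    - [[0,0,-3,0,0,0,30],[0,0,-12,0,0,0,30],[0,0,-30,0,0,0,30],[0,0,-55,0,0,0,30],[0,0,-85,0,0,0,30],[0,0,-115,0,0,0,30],[0,0,-140,0,0,0,30],[-3,-8,-155,0,0,0,30],[-9,-23,-160,0,0,0,30],[-19,-47,-160,0,0,0,30],[-30,-75,-160,0,0,0,30],[-42,-105,-160,0,0,0,30],[-54,-135,-160,0,0,0,30],[-66,-165,-160,0,0,0,30],[-78,-195,-160,0,0,0,30],[-90,-225,-160,0,0,0,30],[-102,-255,-160,0,0,0,30],[-114,-284,-160,0,0,0,30],[-125,-311,-160,0,0,0,30],[-135,-336,-160,0,0,0,30]]

```text
clock: 52.62
tool_pos: [475.0, 333.0, 205.9]
eef_rot: [-180.0, -0.0, 0.0]
ft_force: [-0.3, -0.3, -1.8]
width: 45.5
grip_force: 30.0
```

Request:
jog_arm:
  deltas:
    - [[-8,-22,0,0,0,0,30],[-14,-38,0,0,0,0,30],[-17,-46,4,0,0,0,30],[-17.5,-48.4,15,0,0,0,30],[-17.5,-48.4,35,0,0,0,30],[-17.5,-48.4,60,0,0,0,30],[-17.5,-48.4,85,0,0,0,30],[-17.5,-48.4,105,0,0,0,30],[-17.5,-48.4,116,0,0,0,30],[-17.5,-48.4,120,0,0,0,30],[-17.5,-48.4,120,0,0,0,30],[-17.5,-48.4,120,0,0,0,30],[-17.5,-48.4,120,0,0,0,30]]

```text
clock: 53.7
tool_pos: [459.8, 380.3, 86.7]
eef_rot: [-179.9, -0.1, -0.0]
ft_force: [-0.5, 0.3, -1.5]
width: 44.8
grip_force: 30.0
```

Request:
jog_arm:
  deltas:
    - [[0,0.3,7,0,0,0,30],[-0.5,0.3,16,0,0,0,30],[-0.5,0.3,24,0,0,0,30],[-0.5,0.3,28,0,0,0,30],[-0.5,0.3,30,0,0,0,30],[-0.5,0.3,30.5,0,0,0,30],[-0.5,0.3,30.5,0,0,0,30],[-0.5,0.3,30.5,0,0,0,48],[-0.5,0.3,30.5,0,0,0,65],[-0.5,0.3,30.5,0,0,0,87],[-0.5,0.3,30.5,0,0,0,87],[-0.5,0.3,30.5,0,0,0,87],[-0.5,0.3,30.5,0,0,0,87],[-0.5,0.3,30.5,0,0,0,87]]

```text
clock: 54.87
tool_pos: [458.4, 379.4, 54.7]
eef_rot: [180.0, 0.0, -0.0]
ft_force: [-0.2, -0.2, 0.2]
width: 84.1
grip_force: 0.0
```

Request:
jog_arm:
  deltas:
    - [[0,0,-10,0,0,0,87],[0,0,-40,0,0,0,87],[0,0,-75,0,0,0,87],[0,0,-110,0,0,0,87],[8,14,-135,0,0,0,87],[22,38,-146,0,0,0,87],[40,69,-146,0,0,0,87],[58,100,-146,0,0,0,87],[76,131,-146,0,0,0,87],[94,162,-146,0,0,0,87],[112,193,-146,0,0,0,87],[130,224,-146,0,0,0,87],[148,256,-146,0,0,0,87],[165,287,-146,0,0,0,87],[182,317,-146,0,0,0,87],[197,343,-146,0,0,0,87],[209,363,-146,0,0,0,87],[216,375,-146,0,0,0,87],[218,379,-140,0,0,0,87],[218,379,-125,0,0,0,87]]

```text
clock: 56.53
tool_pos: [677.9, -0.1, 181.7]
eef_rot: [-180.0, -0.2, -0.1]
ft_force: [0.4, 1.6, -1.2]
width: 87.1
grip_force: 0.0
```

Request:
jog_arm:
  deltas:
    - [[0,0,20,0,0,0,87],[0,0,40,0,0,0,87],[0,0,55,0,0,0,87],[0,0,60,0,0,0,87],[0,0,60,0,0,0,87],[0,0,60,0,0,0,87]]

```text
clock: 57.03
tool_pos: [676.3, 1.6, 120.4]
eef_rot: [-180.0, -0.0, 0.1]
ft_force: [0.1, -0.1, 0.5]
width: 86.9
grip_force: 0.0
```

```bash
python3 -c "
from h import *
st()
both('can_blue',15,(459,379))
both('can_yellow',15,(410,306))
st()"
```

```text
57.03 [676.3   1.6 120.4] [-1.7996e+02 -2.0000e-02  7.0000e-02] [ 0.1 -0.1  0.5] 86.9 0.0
can_blue top [457.91, 377.84, 2.69, 0.916]
can_blue side [458.01, 378.38, 2.14, 0.962]
can_yellow top [410.46, 305.13, -0.93, 0.954]
can_yellow side [410.8, 304.08, 10.36, 0.906]
57.43 [6.765e+02 3.000e-01 1.203e+02] [ 1.8e+02 -4.0e-02 -2.0e-02] [ 0.4 -0.2  0.1] 87.4 0.0
```

Blue reads the same position as at the start, within 1 mm. Now red.

Request:
jog_arm:
  deltas:
    - [[0,0,10,0,0,0,87],[0,0,25,0,0,0,87],[0,0,42,0,0,0,87],[0,0,58,0,0,0,87],[0,0,68,0,0,0,87],[0,0,73,0,0,0,87],[0,0,74.5,0,0,0,87],[0,0,74.5,0,0,0,75],[0,0,74.5,0,0,0,60],[0,0,74.5,0,0,0,45],[0,0,74.5,0,0,0,30],[0,0,74.5,0,0,0,30],[0,0,74.5,0,0,0,30],[0,0,74.5,0,0,0,30],[0,0,74.5,0,0,0,30],[0,0,74.5,0,0,0,30]]

```text
clock: 58.77
tool_pos: [676.5, 0.4, 45.6]
eef_rot: [-180.0, -0.0, -0.0]
ft_force: [-0.9, 0.1, 2.3]
width: 45.7
grip_force: 30.0
```

Request:
jog_arm:
  deltas:
    - [[0,0,-3,0,0,0,30],[0,0,-12,0,0,0,30],[0,0,-30,0,0,0,30],[0,0,-55,0,0,0,30],[0,0,-85,0,0,0,30],[0,0,-115,0,0,0,30],[-2,-3,-140,0,0,0,30],[-8,-11,-155,0,0,0,30],[-20,-26,-160,0,0,0,30],[-36,-48,-160,0,0,0,30],[-54,-72,-160,0,0,0,30],[-72,-96,-160,0,0,0,30],[-90,-120,-160,0,0,0,30],[-108,-144,-160,0,0,0,30],[-126,-168,-160,0,0,0,30],[-144,-192,-160,0,0,0,30],[-160,-213,-160,0,0,0,30],[-174,-232,-160,0,0,0,30],[-184,-245,-160,0,0,0,30],[-190,-253,-160,0,0,0,30]]

```text
clock: 60.43
tool_pos: [482.2, 255.9, 204.1]
eef_rot: [180.0, 0.2, 0.3]
ft_force: [0.5, -0.0, -2.6]
width: 45.2
grip_force: 30.0
```

Request:
jog_arm:
  deltas:
    - [[-1.3,-1.6,0,0,0,0,30],[-1.3,-1.6,4,0,0,0,30],[-1.3,-1.6,15,0,0,0,30],[-1.3,-1.6,35,0,0,0,30],[-1.3,-1.6,60,0,0,0,30],[-1.3,-1.6,85,0,0,0,30],[-1.3,-1.6,105,0,0,0,30],[-1.3,-1.6,116,0,0,0,30],[-1.3,-1.6,120,0,0,0,30],[-1.3,-1.6,120,0,0,0,30],[-1.3,-1.6,120,0,0,0,30],[-1.3,-1.6,120,0,0,0,30]]

```text
clock: 61.43
tool_pos: [486.0, 255.4, 86.5]
eef_rot: [-179.9, -0.1, -0.0]
ft_force: [-1.1, 0.8, -1.5]
width: 45.3
grip_force: 30.0
```

Request:
jog_arm:
  deltas:
    - [[0,0,7,0,0,0,30],[0,0,16,0,0,0,30],[0,0,24,0,0,0,30],[0,0,28,0,0,0,30],[0,0,30,0,0,0,30],[0,0,30.5,0,0,0,30],[0,0,30.5,0,0,0,30],[0,0,30.5,0,0,0,48],[0,0,30.5,0,0,0,65],[0,0,30.5,0,0,0,87],[0,0,30.5,0,0,0,87],[0,0,30.5,0,0,0,87],[0,0,30.5,0,0,0,87],[0,0,30.5,0,0,0,87]]

```text
clock: 62.6
tool_pos: [485.0, 255.0, 54.8]
eef_rot: [180.0, 0.0, -0.0]
ft_force: [-0.6, 1.1, 0.1]
width: 84.1
grip_force: 0.0
```

Request:
jog_arm:
  deltas:
    - [[0,0,-10,0,0,0,87],[0,0,-40,0,0,0,87],[0,0,-75,0,0,0,87],[0,0,-110,0,0,0,87],[0,5,-140,0,0,0,87],[0,25,-150,0,0,0,87],[0,60,-150,0,0,0,87],[0,95,-150,0,0,0,87],[0,130,-150,0,0,0,87],[0,165,-150,0,0,0,87],[0,195,-150,0,0,0,87],[0,220,-150,0,0,0,87],[0,240,-150,0,0,0,87],[0,250,-150,0,0,0,87],[0,250,-150,0,0,0,87],[0,250,-150,0,0,0,87]]

```text
clock: 63.93
tool_pos: [485.1, 5.7, 205.2]
eef_rot: [-180.0, -0.0, -0.0]
ft_force: [0.3, 0.9, -0.3]
width: 86.9
grip_force: 0.0
```

```bash
python3 - <<'E'
from h import *
st()
both('can_red',15,(484,254)); both('can_blue',15,(459,379)); both('can_yellow',15,(410,306)); both('wax_tin',8,(528,-298))
a=optics.grab_frame('side');b=optics.grab_frame('top')
cv2.imwrite('pics/f.png',np.hstack([cv2.resize(a[190:350,60:230],(400,376)),cv2.resize(b[150:270,60:190],(400,376))])[...,::-1])
cv2.imwrite('pics/f2.png',np.hstack([cv2.resize(a[100:200,240:380],(400,286)),cv2.resize(b[130:230,320:420],(286,286))])[...,::-1])
st()
E
```

```text
63.93 [485.1   5.7 205.2] [-1.7997e+02 -3.0000e-02 -2.0000e-02] [ 0.3  0.9 -0.3] 86.9 0.0
can_red top [484.0, 255.16, 10.48, 0.952]
can_red side [486.74, 252.21, -3.43, 0.604]
can_blue top [457.63, 376.04, 4.81, 0.923]
can_blue side [458.55, 378.05, 6.28, 0.964]
can_yellow top [409.91, 306.03, 2.52, 0.957]
can_yellow side [409.01, 305.57, 3.31, 0.938]
wax_tin top [527.86, -298.3, 2.93, 0.887]
wax_tin side [528.65, -299.47, 4.2, 0.909]
64.83 [485.    4.9 204.9] [ 1.8e+02 -0.0e+00 -2.0e-02] [ 0.  -0.7  0.4] 87.1 0.0
```

View pics/f.png

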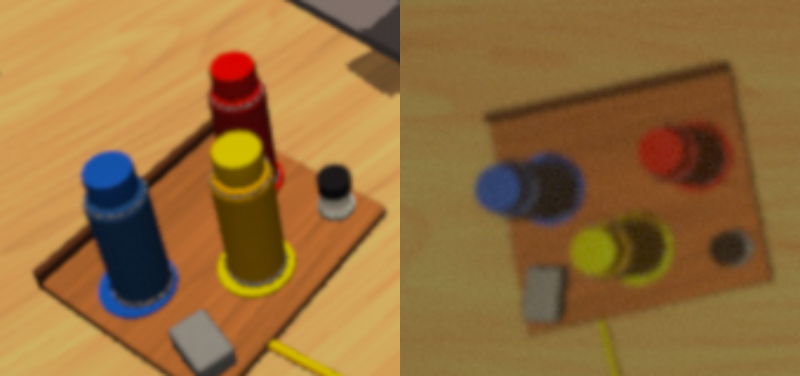

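View pics/f2.png

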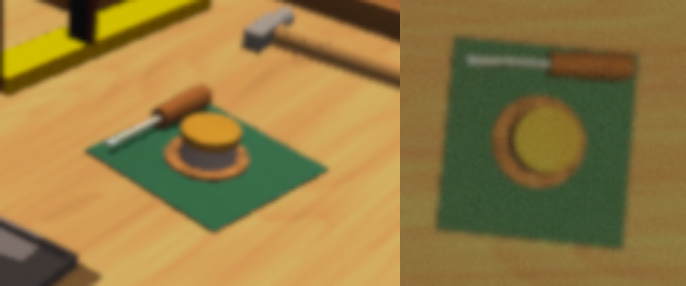

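All three cans stand upright, each inside its own disc's rim. The tin is centred on the cork pad; the shift in the top view is parallax. Handing in.

```bash
python3 -c "
from station import bot
print(bot.sign_off())"
```

```text
the job is handed in; nothing more can be done
None
```

I handed the job in after about 65 s of robot time: all three cans went to the tray, the wax tin was then centred on the cork pad, and the cans were put back upright on their own discs to within about 3 mm, with nothing tipped.

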